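# Stack the matchbox bin's twin on it, not into it

### The arm

A 6-joint arm with a two-finger parallel gripper is mounted at the origin on a cart in front of the work surface, level with it; the furniture and walls round the work are solid. World frame = base frame: x ahead of the robot, y to its left, z up, the work surface at z = 0. Lengths are in m, angles in rad, forces in N, time in s.
With the tool pointing down it reaches from about 0.35 to 0.775 m from the base axis. Payload 5.5 kg.
Tool frame: the origin (TCP) lies at the very end of the fingers, on their centre line; the grasp point (between the pads) lies 19 mm behind it (arm.hold_point_z is the distance from the TCP to the grasp point, in m); z points along the fingers, y is the line along which they close (so a half turn about z gives the same grasp; the last joint's range is limited). The gripper opens to 85 mm and grips with 20 to 120 N. Pads are 22 mm wide; open, the fingers measure 114 mm over their backs; the gripper's body (76 mm by 85 mm) begins 54 mm behind the grasp point. The pads swing forward as they close: fully open they stand 13 mm farther back than shut.
Start: joints at [-0.14, 0.313, 0.046, 1.304, 0, 1.431], TCP at [0.575, -0, 0.231] pointing down, gripper open.
Joint ranges: [-2.76, 2.76], [-0.86, 1.69], [-1.03, 1.26], [-2.2, 2.34], [-1.47, 1.5], [-3.14, 3.14]. Speed limits (rad/s): [2.57, 2.57, 3.14, 3.14, 3.14, 3.14].

### API

Orientations are given as a unit quaternion [w, x, y, z].
In Python, from cell import readout, grab_frame, arm gives the robot as it stands.
- The arm moves only by the tool apply_moves, never from a script. Its argument "plan" is one flat list of numbers, 4 for each row, row after row: the shift along the tool's x, y, z in mm, then the turn about the tool's z in rad. In form: [dx, dy, dz, turn, dx, dy, dz, turn, ...]. A call has exactly 5 rows; each row is the pose to reach, as a shift and turn from the pose commanded when the call began, along the tool's axes at that moment; what a row does not reach only later rows make up. A row lasts 1/12 s, in which the tool goes at most 41.7 mm and 7.16 degrees, less where a joint would pass 70% of its speed; a pose out of reach is approached as far as the arm can. A call with a gripper value outside its range is refused whole. "grip" is the opening, from 0 (shut) to 1 (fully open), set as the call begins (left out, the last holds). The fingers move at their own pace and stop on an object; "newtons" is the grip in N (left out, the last holds). Time passes only in rows, so rows that repeat a pose let the fingers close, or fill a call up. It gives the time, the measured TCP pose, the force, the opening and the grip force at its end, in the units of the state.
- readout.read_state(): the state, without advancing time (a new reading comes with each control period).
- grab_frame(name): name is "scene" or "top" or "wrist"; returns a dict with "pixels" (420x560x3 uint8, red, green, blue), "depth" (420x560 float32, m along the optical axis (not along the pixel's ray), 0 where there is no reading), "intrinsics" (3x3 intrinsics, pixels), "R" (3x3) and "t" (3): a world point X has camera coordinates R X + t. Camera axes: x right, y down, z forward; pixel columns grow to the right and rows downward; lengths in m; the calibration is good to about 2 mm. The wrist camera is an equidistant fisheye: a pixel r from the principal point sees the ray r / f radians off the axis. A picture is of the moment at which its call begins.
- arm.job_done(): hands the job in; it is judged then, once.
The state is a dict: "time_s": time; "joint_pos": joint angles; "joint_vel": joint speeds; "joint_efforts": joint torques, N m; "position": TCP position; "tool_rot": TCP orientation; "wrist_force": force on the tool from outside, world axes, zero at the start; "moment": the same for the moment, N m; "gripper_width": finger opening in m; "grasp_force": force on a finger pad.
Only numpy, scipy, OpenCV 4.12 (cv2) and the standard library are available. Lean on these libraries where they do the work, as an engineer would, in place of code of your own. Each camera call takes 0.05 s, during which the arm holds its last target. There are 200 camera calls.

### The job

Put the empty short bin on top of the short bin that holds the matchbox, turned end for end to it (scooped noses at opposite ends), so that it stacks instead of nesting: seated level on the ledges down inside the lower bin's rim. Let go of it. Leave the lower bin and the long bin where they stand.

Things in the scene. Friction and masses are not known exactly. Their poses are not given: they have to be found in the camera images.
- match_bin: Lower bin, white plastic, loose, a matchbox in it; size and axes as empty_bin. Inside, 8 mm below its top edge (z = 52), are ledges: one at each front corner, one mid rear. A like bin with its nose at the same end drops past them and nests; turned 180 degrees it stands on them, underside 52 mm above this bin's. Foot's play in the rim: 8 mm each way.
- empty_bin: White open bin to move, empty, twin of match_bin: 138 long (x), 66 wide (y), 60 mm high, 140 g. Origin: centre of underside, z up. Front, at -x: narrow scooped nose. Upright rim band at z 48 to 60 mm, 3 mm thick, outer faces y = +-33 mm: grip it across there, mid length. Walls taper inwards below; underside 112 x 42 mm. It starts askew.
- empty_bin_front (a point): Point at the scooped nose of the empty bin, at x = -62, y = 0, z = 30 mm in its frame: shows which way it points. There the wall is only 30 mm high and the rim band has a 28 mm gap; the rear (+x) end wall is full height. match_bin's nose is the same.
- long_bin: Bystander: an empty white bin of the same kind but 168 mm long (x); 66 wide, 60 mm high. Origin: centre of underside; nose at -x. It does not fit on the short ones; leave it alone.

How it is judged:
By the outcome, as a careful person would: the job done as asked, in the order asked, and still so for the second after the job is handed in, with the robot touching nothing.
It also fails if it takes over 32 s, if anything falls off the work surface, if the arm or the gripper's body presses on something with over 40 N, if the wrist force passes 120 N, or if a joint passes its speed limit or range.

## Working session

There is one attempt and no reset: what is moved stays moved. The work goes in short steps, Python scripts to look and compute and a tool call to move; the robot and the scene stay as the last step left them, time stands still between calls to the robot, and variables do not carry over. Pictures are saved under pics/ and viewed, at most 10 in all, crops included, and the job is handed in when it is done.

Besides the shell and the picture viewer there is one more tool, called after "Call:" as name(argument=value, ...), one argument or row to a line, values as JSON. apply_moves: Moves the arm, as the interface text tells. Its arguments: {"type":"object","properties":{"plan":{"type":"array"},"grip":{"type":"number"},"newtons":{"type":"number"}},"required":["plan"]}

```bash
mkdir -p pics; ls; python3 - <<'E'
from cell import readout, grab_frame, arm
import cv2,numpy as np
for n in ["top","scene"]:
    f=grab_frame(n); cv2.imwrite(f"pics/{n}0.png",f["pixels"][:,:,::-1]); np.savez(f"{n}0.npz",**f)
    print(n,f["intrinsics"].round(1).tolist(),f["R"].round(3).tolist(),f["t"].round(3).tolist())
s=readout.read_state(); print(s["time_s"],s["position"],s["tool_rot"],s["gripper_width"],arm.hold_point_z)
E
```

```text
pics
top [[417.4, 0.0, 285.0], [0.0, 417.4, 209.8], [0.0, 0.0, 1.0]] [[-0.028, -0.999, -0.02], [-0.993, 0.03, -0.117], [0.117, 0.017, -0.993]] [0.024, 0.487, 0.912]
scene [[447.1, 0.0, 281.2], [0.0, 447.1, 203.0], [0.0, 0.0, 1.0]] [[-0.736, -0.677, 0.012], [-0.43, 0.453, -0.781], [0.523, -0.58, -0.625]] [0.367, 0.26, 0.641]
0.1 [5.74542566e-01 5.35934046e-05 2.30498274e-01] [-6.53202613e-04  7.07101596e-01  7.07111493e-01 -4.93422604e-04] 0.08545990904148307 0.0187
```

View pics/top0.png

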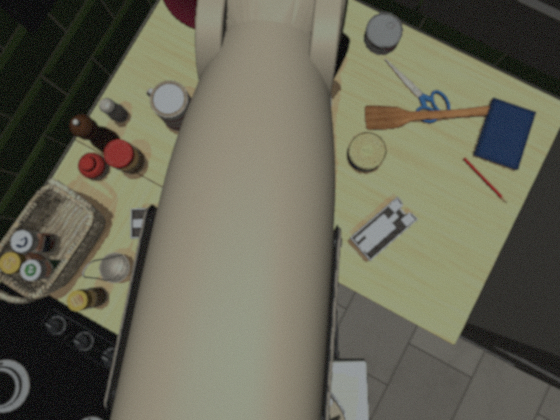

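View pics/scene0.png

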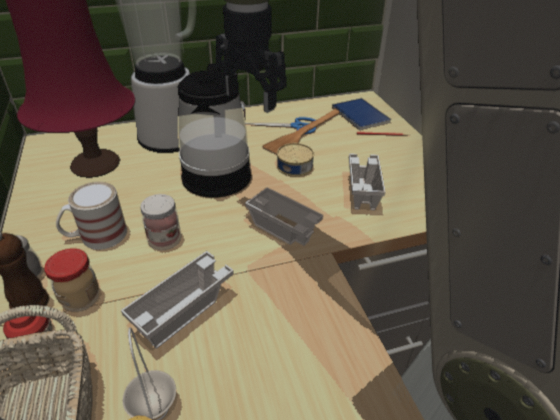

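```bash
cat > h.py <<'E'
import numpy as np,cv2
def cloud(f):
    d=f["depth"];K=f["intrinsics"];v,u=np.indices(d.shape)
    P=np.stack([(u-K[0,2])/K[0,0]*d,(v-K[1,2])/K[1,1]*d,d],-1)
    return (P-f["t"])@f["R"]
E
python3 - <<'E'
from cell import grab_frame
from h import *
f=np.load("scene0.npz");im=f["pixels"][140:350,110:400,::-1]
a=cv2.resize(np.clip(im*1.3,0,255).astype(np.uint8),(796,576),interpolation=cv2.INTER_CUBIC);cv2.imwrite("pics/s1.png",a)
w=grab_frame("wrist");np.savez("wrist0.npz",**w);cv2.imwrite("pics/w0.png",w["pixels"][:,:,::-1])
P=cloud(f)
for (u,v) in [(230,263),(195,262),(128,308),(145,338),(320,215),(262,190),(247,207),(290,240),(353,157),(378,155),(355,203),(382,203)]:
    print(u,v,P[v-1:v+2,u-1:u+2].reshape(-1,3)[:, :].round(3)[[0,4,8]].tolist())
E
```

```text
230 263 [[0.5, 0.141, 0.001], [0.497, 0.141, 0.0], [0.494, 0.141, 0.0]]
195 262 [[0.501, 0.213, 0.058], [0.5, 0.212, 0.055], [0.5, 0.21, 0.051]]
128 308 [[0.497, 0.342, 0.06], [0.498, 0.341, 0.055], [0.498, 0.34, 0.052]]
145 338 [[0.477, 0.338, 0.0], [0.473, 0.339, 0.002], [0.472, 0.338, -0.0]]
320 215 [[0.425, -0.024, 0.058], [0.424, -0.026, 0.055], [0.419, -0.022, 0.059]]
262 190 [[0.613, -0.057, 0.002], [0.552, -0.0, 0.062], [0.551, -0.002, 0.059]]
247 207 [[0.549, 0.048, 0.051], [0.59, 0.008, 0.002], [0.547, 0.045, 0.046]]
290 240 [[0.453, 0.028, 0.012], [0.451, 0.027, 0.01], [0.452, 0.024, 0.004]]
353 157 [[0.501, -0.237, 0.055], [0.498, -0.237, 0.054], [0.495, -0.237, 0.052]]
378 155 [[0.459, -0.272, 0.063], [0.455, -0.27, 0.062], [0.498, -0.356, 0.001]]
355 203 [[0.423, -0.141, 0.021], [0.421, -0.143, 0.018], [0.421, -0.148, 0.013]]
382 203 [[0.393, -0.201, 0.003], [0.391, -0.203, 0.001], [0.387, -0.201, 0.0]]
```

View pics/s1.png

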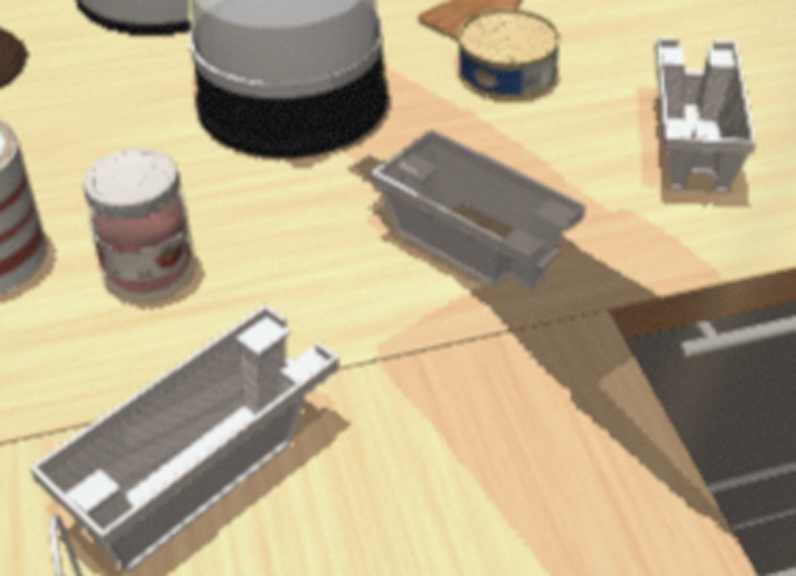

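View pics/w0.png

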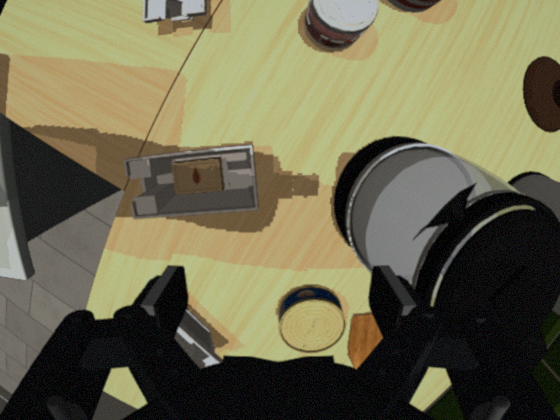

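Top and scene views: the middle bin (scene ≈(283,215), wrist ≈(195,180)) has the brown matchbox, with its nose towards the robot (wrist-left). The right bin (scene (365,180), top (385,230)) is short and empty, with its nose at the far end. The left one (scene (180,298)) is the long bin.

```bash
cat >> h.py <<'E'
def wcloud(f):
    d=f["depth"];K=f["intrinsics"];v,u=np.indices(d.shape)
    x=(u-K[0,2])/K[0,0];y=(v-K[1,2])/K[1,1];th=np.hypot(x,y);k=np.tan(np.minimum(th,1.4))/np.maximum(th,1e-9)
    return (np.stack([x*k*d,y*k*d,d],-1)-f["t"])@f["R"]
def rim(P,box,z0=.055,z1=.066,ero=0):
    m=(P[...,0]>box[0])&(P[...,0]<box[1])&(P[...,1]>box[2])&(P[...,1]<box[3])&(P[...,2]>z0)&(P[...,2]<z1)
    Q=P[m]
    # drop isolated points
    from scipy.spatial import cKDTree
    n=cKDTree(Q[:,:2]).query_ball_point(Q[:,:2],.006,return_length=True);Q=Q[n>=4]
    r=cv2.minAreaRect((Q[:,:2]*1000).astype(np.float32));return r,len(Q),np.median(Q[:,2]),Q
E
python3 - <<'E'
from h import *
f={n:dict(np.load(n+"0.npz")) for n in["scene","top","wrist"]}
P={n:(wcloud if n=="wrist" else cloud)(f[n]) for n in f}
E=(.36,.56,-.32,-.1);M=(.38,.6,-.07,.09);L=(.4,.6,.14,.4)
for nm,B,ns in[("E",E,["scene","top","wrist"]),("M",M,["scene","wrist"]),("L",L,["scene"])]:
  for n in ns:
    r,c,z,Q=rim(P[n],B);print(nm,n,np.round(r[0],1),np.round(r[1],1),round(r[2],1),c,round(z,4),cv2.boxPoints(r).round(0).tolist())
E
```

```text
E scene [ 439.9 -200.5] [ 66.3 142.4] 39.1 295 0.06 [[369.0, -166.0], [459.0, -277.0], [511.0, -235.0], [421.0, -124.0]]
E top [ 438.  -200.7] [ 66.2 138.3] 38.8 280 0.0598 [[369.0, -168.0], [456.0, -275.0], [507.0, -234.0], [420.0, -126.0]]
E wrist [ 476.2 -196.6] [ 4.7 75. ] 38.6 212 0.0588 [[451.0, -169.0], [498.0, -227.0], [501.0, -224.0], [455.0, -166.0]]
M scene [484.5  10.5] [140.1  68.3] 4.4 495 0.0593 [[412.0, 39.0], [417.0, -29.0], [557.0, -18.0], [552.0, 50.0]]
M wrist [484.   9.] [138.6  67.1] 4.4 1193 0.0596 [[412.0, 37.0], [417.0, -30.0], [556.0, -19.0], [551.0, 48.0]]
L scene [518.1 288.3] [168.7 209.1] 1.4 1139 0.0595 [[431.0, 391.0], [436.0, 182.0], [605.0, 186.0], [600.0, 395.0]]
```

Call:
apply_moves(
  plan=[-27, -18, 10, -0.1, -54, -36, 20, -0.2, -82, -54, 30, -0.3, -109, -73, 40, -0.4, -136, -91, 50, -0.5],
  grip=1,
  newtons=30,
)

```text
time_s: 0.57
position: [0.4828, -0.1368, 0.1806]
tool_rot: [-0.0, 0.508, 0.861, -0.0]
wrist_force: [1.0, -1.2, -0.1]
gripper_width: 0.0852
grasp_force: 0.0
```

```bash
python3 - <<'E'
from h import *
from cell import grab_frame,readout
from scipy.spatial.transform import Rotation as Ro
P=cloud(dict(np.load("scene0.npz")));Q=P.reshape(-1,3)
m=(Q[:,2]>.07)&(Q[:,2]<.3)&(Q[:,0]>.35)&(Q[:,0]<.75)&(abs(Q[:,1])<.2);Q=Q[m]
for x in np.arange(.36,.74,.04):
  a=Q[(Q[:,0]>=x)&(Q[:,0]<x+.04)]
  if len(a)>5:print(round(x,2),len(a),a[:,1].min().round(3),a[:,1].max().round(3),a[:,2].min().round(3),a[:,2].max().round(3))
w=grab_frame("wrist");P=wcloud(w)
r,c,z,_=rim(P,(.36,.56,-.32,-.1));print(r,c,z)
s=readout.read_state();print(s["time_s"],s["position"],s["joint_pos"]);
q=np.array(s["tool_rot"]);R=Ro.from_quat(q[[1,2,3,0]]).as_matrix();print(R.round(3))
t=np.array([.4385,-.2007,.032]);print(R.T@(t-s["position"])*1000, np.degrees(np.arctan2(R[1,1],R[0,1])))
E
```

```text
0.48 125 -0.011 0.015 0.255 0.3
0.52 294 -0.008 0.015 0.243 0.3
0.6 789 -0.013 0.2 0.07 0.3
0.64 3328 -0.082 0.2 0.07 0.3
0.68 1811 -0.089 0.055 0.07 0.245
0.72 769 -0.082 0.055 0.07 0.245
((439.78729248046875, -202.2862091064453), (66.33091735839844, 138.66702270507812), 38.77212905883789) 1462 0.059479473946279005
0.6167 [ 0.47909302 -0.14022687  0.17854328] [-0.44349957  0.19471469 -0.24160187  1.13911022 -0.00359894  0.61928678]
[[-0.486  0.874 -0.006]
 [ 0.874  0.486 -0.001]
 [ 0.002 -0.006 -1.   ]]
[-33.3363258  -64.05930274 146.84965543] 29.10757600248573
```

Call:
apply_moves(
  plan=[-9, -18, 15, -0.06, -18, -36, 32, -0.12, -29, -56, 50, -0.179, -36, -70, 65, -0.179, -36, -70, 65, -0.179],
)

```text
time_s: 1.03
position: [0.4366, -0.2017, 0.1133]
tool_rot: [-0.003, 0.433, 0.901, 0.0]
wrist_force: [-0.7, 1.2, 0.1]
gripper_width: 0.0854
grasp_force: 0.0
```

```bash
cat >> h.py <<'E'
def rel(s,t):
    from scipy.spatial.transform import Rotation as Ro
    q=np.array(s["tool_rot"]);R=Ro.from_quat(q[[1,2,3,0]]).as_matrix()
    return (R.T@(np.array(t)-s["position"])*1000).round(1), np.degrees(np.arctan2(R[1,1],R[0,1])).round(2)
E
python3 - <<'E'
from h import *
from cell import grab_frame,readout
for n in["wrist","top"]:
  w=grab_frame(n);P=(wcloud if n=="wrist" else cloud)(w)
  r,c,z,_=rim(P,(.36,.56,-.32,-.1));print(r,c,z)
  if n=="wrist":cv2.imwrite("pics/w1.png",w["pixels"][:,:,::-1])
s=readout.read_state();print(s["time_s"],s["position"],rel(s,(.439,-.2015,.032)))
E
```

```text
((439.7276611328125, -202.49485778808594), (66.77640533447266, 138.54188537597656), 38.89187240600586) 2933 0.05962936714571561
((437.84332275390625, -200.25559997558594), (66.21024322509766, 137.279541015625), 38.895965576171875) 172 0.06011432201702431
1.1333 [ 0.43930508 -0.20101318  0.1159142 ] (array([-0.3, -0.5, 83.9]), np.float64(38.8))
```

View pics/w1.png

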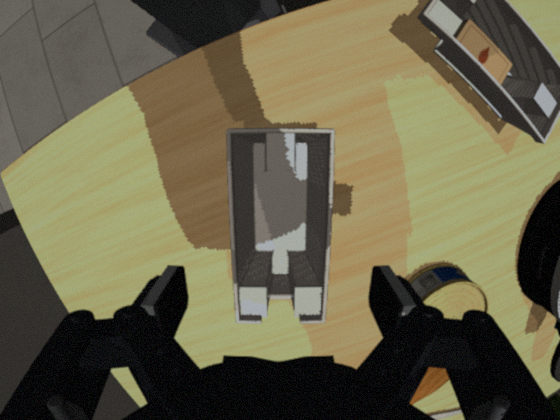

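Bin is empty, square between the fingers: rear at (280,130), nose at (280,310). Checking clearance to the tuna can at (450,295).

```bash
python3 - <<'E'
from h import *
P=cloud(dict(np.load("scene0.npz")));Q=P[145:178,275:320].reshape(-1,3);Q=Q[(Q[:,2]>.015)&(Q[:,2]<.06)]
print(np.percentile(Q,[2,50,98],axis=0).round(3))
c=np.array([.439,-.2015]);a=np.radians(38.9);y=np.array([np.cos(a),np.sin(a)]);x=np.array([-y[1],y[0]])
d=Q[:,:2]-c;print("along close",np.percentile(d@y,[2,98]),"across",np.percentile(d@x,[2,98]))
E
```

```text
[[ 0.577 -0.218  0.016]
 [ 0.609 -0.167  0.038]
 [ 0.658 -0.137  0.042]]
along close [0.11550497 0.19376378] across [-0.12955094 -0.0526016 ]
```

Clear (finger back at 57 mm, can from 115 mm). Descend 84 mm.

Call:
apply_moves(
  plan=[0, 0, 15, 0, 0, 0, 35, 0, 0, 0, 55, 0, 0, 0, 72, 0, 0, 0, 83, 0],
)

```text
time_s: 1.55
position: [0.4407, -0.2002, 0.0329]
tool_rot: [0.0, 0.431, 0.902, 0.0]
wrist_force: [-0.5, -0.2, 0.1]
gripper_width: 0.0854
grasp_force: 0.0
```

Call:
apply_moves(
  plan=[0, 0, 0, 0, 0, 0, 0, 0, 0, 0, 0, 0, 0, 0, 0, 0, 0, 0, 0, 0],
  grip=0.6,
  newtons=30,
)

```text
time_s: 1.97
position: [0.4407, -0.2014, 0.0342]
tool_rot: [0.001, 0.431, 0.902, -0.0]
wrist_force: [0.5, 0.3, -0.9]
gripper_width: 0.0654
grasp_force: 33.9
```

Call:
apply_moves(
  plan=[0, 0, 0, 0, 0, 0, 0, 0, 0, 0, 0, 0, 0, 0, 0, 0, 0, 0, 0, 0],
)

```text
time_s: 2.38
position: [0.4404, -0.2014, 0.0338]
tool_rot: [0.001, 0.431, 0.902, 0.0]
wrist_force: [0.5, 1.7, 4.1]
gripper_width: 0.0652
grasp_force: 34.6
```

Call:
apply_moves(
  plan=[0, 0, -10, 0, 0, 0, -30, 0, 0, 0, -55, 0, 0, 0, -80, 0, 0, 0, -95, 0],
)

```text
time_s: 2.8
position: [0.4402, -0.2015, 0.1309]
tool_rot: [0.001, 0.431, 0.902, -0.0]
wrist_force: [0.3, -1.4, -1.1]
gripper_width: 0.0649
grasp_force: 34.1
```

```bash
python3 - <<'E'
from h import *
from cell import grab_frame,readout
s=readout.read_state();print(s["time_s"],s["position"],s["wrist_force"],s["gripper_width"],rel(s,(.4842,.0098,.13)))
w=grab_frame("wrist");P=wcloud(w);r,c,z,Q=rim(P,(.34,.56,-.33,-.08),.12,.175);print(r,c,z,Q[:,2].min())
for n in["scene"]:
  w=grab_frame(n);P=cloud(w);r,c,z,Q=rim(P,(.34,.56,-.33,-.08),.148,.165);print(n,r,c,z)
  r,c,z,_=rim(P,(.38,.6,-.07,.09));print("M",r,c,z)
A=np.c_[Q[:,:2],np.ones(len(Q))]
E
```

```text
2.8 [ 0.4401659  -0.20150105  0.13091193] [ 0.29372158 -1.36867069 -1.10818567] 0.06494393365532025 (array([136.8, 167. ,   0.7]), np.float64(38.9))
((439.3111572265625, -199.2845458984375), (93.50679016113281, 131.38430786132812), 39.40978240966797) 23741 0.14821704195310625 0.12000079827217283
scene ((443.4860534667969, -201.696533203125), (92.8279037475586, 141.76121520996094), 40.04941940307617) 634 0.1550657661260007
M ((484.03778076171875, 10.223287582397461), (140.00563049316406, 69.31422424316406), 3.37752366065979) 504 0.05918566352825225
```

Call:
apply_moves(
  plan=[8, 10, 0, -0.08, 21, 26, 0, -0.18, 36, 44, 0, -0.28, 52, 63, 0, -0.38, 68, 83, 0, -0.48],
)

```text
time_s: 3.32
position: [0.4606, -0.095, 0.1268]
tool_rot: [-0.001, 0.203, 0.979, 0.0]
wrist_force: [-0.3, 0.3, -0.8]
gripper_width: 0.0654
grasp_force: 34.1
```

Call:
apply_moves(
  plan=[0, 0, 0, 0, 0, 0, 0, 0, 0, 0, 0, 0, 0, 0, 0, 0, 0, 0, 0, 0],
)

```text
time_s: 3.73
position: [0.4615, -0.0969, 0.128]
tool_rot: [-0.0, 0.205, 0.979, -0.0]
wrist_force: [0.1, 0.4, -0.7]
gripper_width: 0.0655
grasp_force: 34.3
```

```bash
python3 - <<'E'
from h import *
from cell import readout
s=readout.read_state();print(s["time_s"],s["position"],s["gripper_width"],rel(s,(.4842,.0098,.13)))
E
```

```text
3.7333 [ 0.4614693  -0.09688034  0.12797193] 0.0654721652324829 (array([ 22.1, 106.8,  -2. ]), np.float64(66.3))
```

Call:
apply_moves(
  plan=[3, 13, -1, -0.08, 7, 34, -2, -0.18, 12, 56, -2, -0.29, 17, 80, -2, -0.39, 22, 105, -2, -0.487],
)

```text
time_s: 4.15
position: [0.4838, 0.0087, 0.1303]
tool_rot: [0.0, -0.039, 0.999, -0.0]
wrist_force: [0.9, -0.4, -2.2]
gripper_width: 0.0651
grasp_force: 34.3
```

Call:
apply_moves(
  plan=[0, 0, 0, 0, 0, 0, 0, 0, 0, 0, 0, 0, 0, 0, 0, 0, 0, 0, 0, 0],
)

```text
time_s: 4.57
position: [0.4835, 0.0079, 0.1303]
tool_rot: [-0.0, -0.036, 0.999, -0.0]
wrist_force: [-0.1, 0.2, -1.0]
gripper_width: 0.065
grasp_force: 34.4
```

```bash
python3 - <<'E'
from h import *
from cell import readout,grab_frame
s=readout.read_state();print(s["time_s"],s["position"],s["gripper_width"],rel(s,(.4842,.0098,.13)))
f=grab_frame("scene");im=f["pixels"][100:310,180:470,::-1]
cv2.imwrite("pics/s2.png",cv2.resize(np.clip(im*1.3,0,255).astype(np.uint8),(796,576),interpolation=cv2.INTER_CUBIC))
P=cloud(f);r,c,z,Q=rim(P,(.38,.6,-.07,.09),.15,.165);print(r,c,z)
w=grab_frame("wrist");P=wcloud(w)
r,c,z,Q=rim(P,(.38,.47,-.07,.09),.151,.166);print("wrist near half",r,c,z)
E
```

```text
4.5667 [0.48351437 0.00788461 0.13026529] 0.06499628350026233 (array([-0.8,  1.9,  0.3]), np.float64(94.18))
((482.1672058105469, 12.41610336303711), (87.6144027709961, 138.6576385498047), 87.41143035888672) 665 0.1555114015594301
wrist near half ((444.35479736328125, 7.384468078613281), (57.32529830932617, 71.86919403076172), 4.6829729080200195) 4045 0.15605605743979825
```

View pics/s2.png

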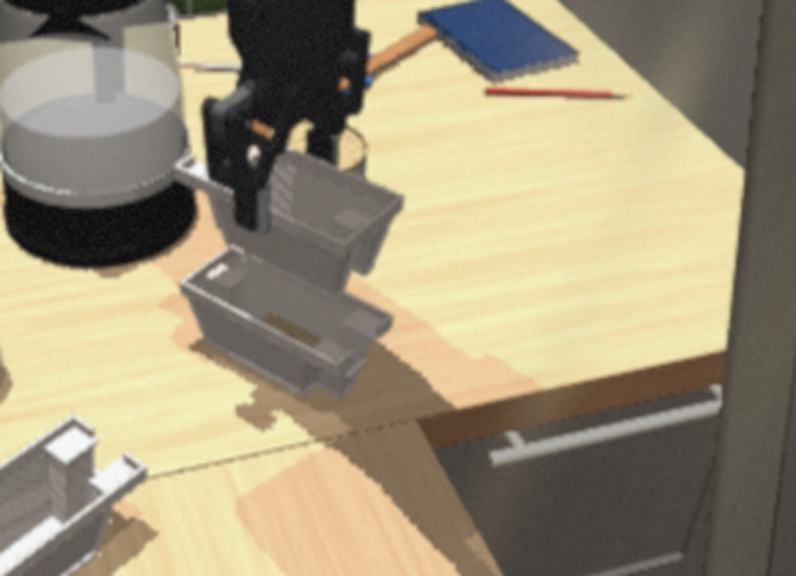

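Upper bin's full rear end is at (400,200) toward the robot, its nose gap at (190,165); the lower bin's nose is at (360,370): opposed, and centred above it. Lowering.

Call:
apply_moves(
  plan=[0, 1, 6, 0, 0, 1, 15, 0, 0, 1, 25, 0, 0, 1, 33, 0, 0, 1, 38, 0],
)

```text
time_s: 5.08
position: [0.4824, 0.0101, 0.0905]
tool_rot: [-0.001, -0.038, 0.999, 0.0]
wrist_force: [1.3, -0.9, -2.2]
gripper_width: 0.0652
grasp_force: 34.4
```

Call:
apply_moves(
  plan=[0, 0, 1, 0, 0, 0, 2, 0, 0, 0, 3, 0, 0, 0, 4, 0, 0, 0, 5, 0],
)

```text
time_s: 5.5
position: [0.4839, 0.0099, 0.0876]
tool_rot: [0.0, -0.038, 0.999, -0.0]
wrist_force: [0.1, -0.3, -1.1]
gripper_width: 0.0653
grasp_force: 34.4
```

```bash
python3 - <<'E'
from h import *
from cell import readout,grab_frame
s=readout.read_state();print(s["time_s"],s["position"],s["wrist_force"])
f=grab_frame("scene");P=cloud(f)
r,c,z,Q=rim(P,(.38,.6,-.07,.09),.104,.13);print(r,c,z)
A=np.c_[Q[:,:2]-[.484,.01],np.ones(len(Q))]
w=grab_frame("wrist");P=wcloud(w);r,c,z,Q=rim(P,(.38,.47,-.07,.09),.105,.13);print("near",r,c,z)
E
```

```text
5.5 [0.48393228 0.00986283 0.08759411] [ 0.08321126 -0.30516307 -1.13348293]
((485.9018249511719, 14.54037857055664), (140.371826171875, 88.79727172851562), 6.0096611976623535) 956 0.1113275147482056
near ((444.4780578613281, 8.848552703857422), (57.080604553222656, 72.19654846191406), 4.776487827301025) 6851 0.11147757431022838
```

Call:
apply_moves(
  plan=[0, 0, 0.5, 0, 0, 0, 1, 0, 0, 0, 1.5, 0, 0, 0, 2, 0, 0, 0, 2, 0],
)

```text
time_s: 6.02
position: [0.4838, 0.0099, 0.0858]
tool_rot: [0.0, -0.038, 0.999, -0.0]
wrist_force: [-1.4, 0.1, 3.7]
gripper_width: 0.0656
grasp_force: 34.9
```

Contact (≈5 N up) at the expected height. Open gently.

Call:
apply_moves(
  plan=[0, 0, 0, 0, 0, 0, 0, 0, 0, 0, 0, 0, 0, 0, 0, 0, 0, 0, 0, 0],
  grip=0.9,
)

```text
time_s: 6.43
position: [0.4836, 0.0099, 0.0852]
tool_rot: [0.0, -0.038, 0.999, -0.0]
wrist_force: [-0.3, 0.4, 0.2]
gripper_width: 0.0767
grasp_force: 0.0
```

Call:
apply_moves(
  plan=[0, 0, 0, 0, 0, 0, 0, 0, 0, 0, 0, 0, 0, 0, 0, 0, 0, 0, 0, 0],
  grip=1,
)

```text
time_s: 6.85
position: [0.4835, 0.0099, 0.0853]
tool_rot: [0.0, -0.038, 0.999, 0.0]
wrist_force: [-0.9, -0.2, -0.8]
gripper_width: 0.0855
grasp_force: 0.0
```

Call:
apply_moves(
  plan=[0, 0, -8, 0, 0, 0, -25, 0, 0, 0, -50, 0, 0, 0, -80, 0, 0, 0, -110, 0],
)

```text
time_s: 7.27
position: [0.4829, 0.01, 0.1967]
tool_rot: [-0.0, -0.038, 0.999, 0.0]
wrist_force: [1.2, -0.1, -1.0]
gripper_width: 0.0853
grasp_force: 0.0
```

Call:
apply_moves(
  plan=[-30, 0, 0, 0, -60, 0, 0, 0, -100, 0, 0, 0, -130, 0, 0, 0, -130, 0, 0, 0],
)

```text
time_s: 7.68
position: [0.6148, 0.0185, 0.1938]
tool_rot: [-0.002, -0.037, 0.999, -0.001]
wrist_force: [0.8, -0.5, 0.2]
gripper_width: 0.0855
grasp_force: 0.1
```

```bash
python3 - <<'E'
from h import *
from cell import readout,grab_frame
s=readout.read_state();print(s["time_s"],s["position"],s["wrist_force"])
f=grab_frame("scene");im=f["pixels"][100:310,180:470,::-1]
a=cv2.resize(np.clip(im*1.3,0,255).astype(np.uint8),(780,564),interpolation=cv2.INTER_CUBIC);cv2.imwrite("pics/s3.png",a)
w=grab_frame("wrist")
for n,P in[("scene",cloud(f)),("wrist",wcloud(w))]:
  r,c,z,Q=rim(P,(.38,.6,-.07,.09),.107,.12);print(n,np.round(r[0],1),np.round(r[1],1),r[2],c,z)
  u=(Q[:,:2]*1000-r[0])@np.array([np.cos(.075),np.sin(.075)])
  v=(Q[:,:2]*1000-r[0])@np.array([-np.sin(.075),np.cos(.075)])
  print("z ends",[np.median(Q[k,2]).round(4) for k in(u<-60,u>60,v<-28,v>28) if k.any()])
  r,c,z,Q=rim(P,(.38,.6,-.07,.09),.05,.064);print("M",r[0],r[1],r[2],c,z)
E
```

```text
7.6833 [0.61483031 0.01853975 0.19378147] [ 0.78963592 -0.51730405  0.22508337]
scene [485.7  10.8] [138.9  68.6] 5.265491962432861 557 0.11111678537232031
z ends [np.float64(0.1114), np.float64(0.111), np.float64(0.1112), np.float64(0.111)]
M (483.65521240234375, 12.271240234375) (138.5462646484375, 65.95157623291016) 5.52880334854126 792 0.057061071675154645
wrist [504.3  10.8] [100.   66.6] 5.023762226104736 1538 0.11161279092942519
z ends [np.float64(0.1116), np.float64(0.1116)]
M (493.2701416015625, 9.763359069824219) (118.61602783203125, 47.882606506347656) 4.718120574951172 5530 0.05522102525135904
```

View pics/s3.png

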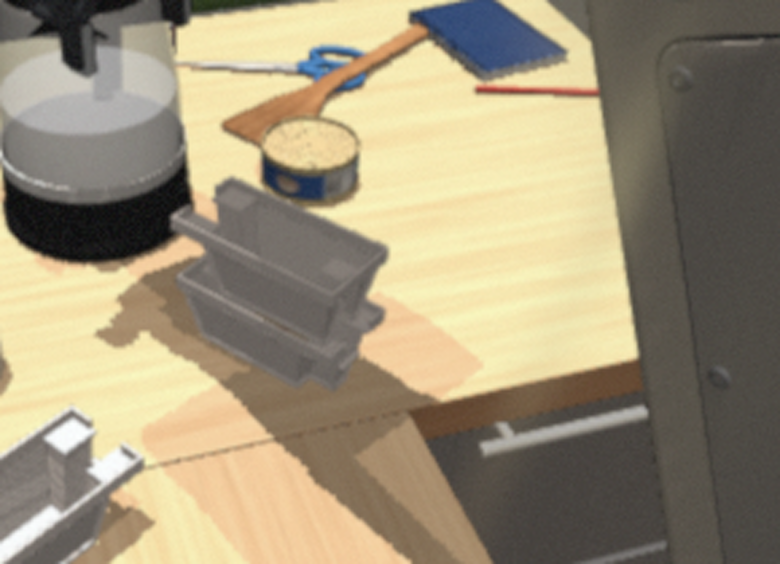

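The picture shows the stack at (280,280): upper bin level and its nose opposite the lower bin's. The retreat went toward the kettle, so I'm backing off it before handing in.

Call:
apply_moves(
  plan=[20, 0, 0, 0, 50, 0, -5, 0, 80, 0, -10, 0, 105, 0, -20, 0, 110, 0, -20, 0],
)

```text
time_s: 8.2
position: [0.4997, 0.0118, 0.2177]
tool_rot: [0.001, -0.038, 0.999, 0.0]
wrist_force: [0.3, -0.4, 0.3]
gripper_width: 0.0856
grasp_force: 0.0
```

Call:
apply_moves(
  plan=[0, 0, 0, 0, 0, 0, 0, 0, 0, 0, 0, 0, 0, 0, 0, 0, 0, 0, 0, 0],
)

```text
time_s: 8.62
position: [0.5041, 0.0114, 0.2148]
tool_rot: [-0.0, -0.038, 0.999, 0.0]
wrist_force: [-0.3, 0.6, -0.6]
gripper_width: 0.0856
grasp_force: 0.0
```

```bash
python3 - <<'E'
from h import *
from cell import readout,grab_frame,arm
s=readout.read_state();print(s["time_s"],s["position"],s["wrist_force"],s["joint_vel"].round(3))
P=cloud(grab_frame("scene"));r,c,z,Q=rim(P,(.38,.6,-.07,.09),.107,.12);print(r,z)
if abs(z-.1115)<.002: print(arm.job_done())
E
```

```text
8.6167 [0.5041096  0.0114344  0.21482382] [-0.33274345  0.64813555 -0.56089362] [-0.001 -0.    -0.002  0.001  0.    -0.   ]
((485.2936096191406, 10.32901382446289), (139.12738037109375, 69.46389770507812), 5.558016300201416) 0.11117443104639088
the job is handed in; nothing more can be done
None
```

The empty bin is stacked level on the matchbox bin with their noses at opposite ends. It is released with the arm clear, and I handed the job in at about 8.7 s; on the way out the gripper went toward the kettle by mistake, with no contact force seen, and I backed it off first.

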